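# Bring the pepper mill round to the front of the spice carousel

## Robot

A 6-joint arm with a two-finger parallel gripper is mounted at the origin on the work surface. World frame = base frame: x ahead of the robot, y to its left, z up, the work surface at z = 0. Lengths are in m, angles in rad, forces in N, time in s.
With the tool pointing down it reaches from about 0.3 to 0.875 m from the base axis. Payload 4.2 kg.
Tool frame: the origin (TCP) lies at the very end of the fingers, on their centre line; the grasp point (between the pads) lies 19 mm behind it (manip.pinch_z is the distance from the TCP to the grasp point, in m); z points along the fingers, y is the line along which they close (so a half turn about z gives the same grasp; the last joint's range is limited). The gripper opens to 85 mm and grips with 20 to 120 N. Pads are 22 mm wide; open, the fingers measure 114 mm over their backs; the gripper's body (76 mm by 85 mm) begins 54 mm behind the grasp point. The pads swing forward as they close: fully open they stand 13 mm farther back than shut.
Start: joints at [-1.243, 0.32, 1.565, -0, 1.257, -0.02], TCP at [0.196, -0.541, 0.231] pointing down, gripper open.
Joint ranges: [-3.11, 3.11], [-0.84, 2.01], [0.21, 2.61], [-1.34, 4.49], [0.05, 2.63], [-2.56, 2.56]. Speed limits (rad/s): [2.57, 2.57, 3.14, 3.14, 3.14, 3.14].

## Interface

Orientations are given as a rotation vector (axis times angle).
In Python, from cell import manip, imaging, job, nets gives the robot as it stands. The module is installed in compiled form; this text tells all that it offers.
- The arm moves only by the shell command python3 -m jog 'ROWS' [FORCE]. ROWS is JSON, a list of rows, each an object of numbers: "claw": the closure, from 0 (fully open) to 1 (shut); "x", "y", "z": the shift along the tool's x, y, z in cm; "twist": the turn about the tool's z in rad. In form: [{"claw": .., "x": .., "y": .., "z": .., "twist": ..}, ...]. A call has 1 to 8 rows; each row is the pose to reach, as a shift and turn from the pose commanded when the call began, along the tool's axes at that moment; what a row does not reach only later rows make up. A row lasts 1/12 s, in which the tool goes at most 41.7 mm and 7.16 degrees, less where a joint would pass 70% of its speed; a pose out of reach is approached as far as the arm can. A call with a gripper value outside its range is refused whole. The fingers move at their own pace and stop on an object; FORCE is the grip in N (left out, the last holds). Time passes only in rows, so rows that repeat a pose let the fingers close. It gives the time, the measured TCP pose, the force, the opening and the grip force at its end, in the units of the state.
- manip.state(): the state, without advancing time (a new reading comes with each control period).
- imaging.read_camera(name): name is "scene" or "top" or "wrist"; returns the picture (384x512x3 uint8, red, green, blue); there is no depth.
- imaging.calibration(name): a dict with "fx", "fy", "cx", "cy" (pixels), "k1" (the pictures are not rectified: a ray, as slopes to the right and down, at radius r is drawn at 1 + k1 r^2 times it, then the intrinsics apply), "pose" (4x4, takes a point from camera to world coordinates); the wrist camera has in their place "tool_from_camera" (4x4, takes a point from camera to tool coordinates, whose origin is the TCP and whose axes are the flange's). Camera axes: x right, y down, z forward; pixel columns grow to the right and rows downward; lengths in m; the calibration is good to about 2 mm. A picture is of the moment at which its call begins: read the wrist's pose just before it. calibration takes no time and is no camera call.
- job.finish_job(): hands the job in; it is judged then, once.
Trained networks look in the newest picture that a camera, given by its name, has taken for a name from the list of things; names that differ only in an ending like _2 or _b are one class to them, and where a whole thing is asked for, a point or a joint stands for the part that bears it (a point fixed in the world has none). Each returns a list of dicts, best first, with "score" (0 to 1); they miss things now and then, are a little off and sometimes report something else, mostly with a low value. They report only what shows in the picture. A call takes as long as a camera call.
- nets.recognise(name, camera): "location" ([x, y, z] in m, in world coordinates, good to about 4 mm: the middle of the surface that is visible of it).
- nets.outline_of(name, camera): "mask" (384x512 bool, what is visible of it).
The state is a dict: "time": time; "joints": joint angles; "qd": joint speeds; "effort": joint torques, N m; "tcp_pos": TCP position; "eef_rot": TCP orientation; "wrist_force": force on the tool from outside, world axes, zero at the start; "wrist_torque": the same for the moment, N m; "width": finger opening in m; "grip_force": force on a finger pad.
Only numpy, scipy, OpenCV 4.12 (cv2) and the standard library are available. Lean on these libraries where they do the work, as an engineer would, in place of code of your own. Each camera call takes 0.05 s, during which the arm holds its last target. There are 200 camera calls.

## Task

Spin the round spice carousel by pushing with a fingertip against the tabs on its rim, until the pepper mill stands squarely at the front, straight towards the counter's front edge, where the arm is mounted. Only push the tabs, do not pinch them, and do not touch the mill, the other things standing in the carousel or those beside it: everything rides along upright in its own compartment.

Things in the scene. Friction and masses are not known exactly. Their poses are not given: they have to be found in the camera images.
- carousel_foot: Fixed round rubber foot (diameter 170, height 15 mm) under the carousel. Origin on the turning axis at counter level (z = 0), axes parallel to the world's. The carousel's front is the -x direction from here, straight to the counter's front edge (not obliquely to the arm's base when the carousel stands to one side).
- carousel: White divided turntable, diameter 230 mm, turning endlessly either way about its z (up). Origin: centre of its underside, 16 mm above the counter; x points through the middle of the mill's compartment. Rim wall and dividers (at 30, 90, .. deg) reach 52 mm above the counter. Light bearing (0.06 N m, 0.5 N at a tab): let go, it stops within a few degrees. Tabs: see tabs_left.
- tabs_left: Left halves, seen from outside, of six straight tabs on the carousel's rim, one at the middle of each compartment (0, 60, .. deg from the carousel's x). Each tab: 112 to 146 mm from the axis, 17 mm wide, 30 to 52 mm above the counter, air below, 115 mm free to the next. Origin and axes as the carousel's. A push on a left side turns it anticlockwise seen from above.
- tabs_right: Right halves of the same six tabs, likewise. A push on a right side turns the carousel clockwise seen from above.
- mill: The pepper mill: turned wood, waisted, with a small round knob on top, the tallest thing in the carousel (132 mm, foot diameter 48 mm). Loose, standing on the carousel's floor 22 mm above the counter, about 75 mm from the axis; origin at the centre of its foot.
- jar: Glass spice jar with a steel lid, diameter 46, height 82 mm, loose in the carousel; origin at the centre of its foot.
- picks: Plain low wooden cylinder with a lid (toothpick holder), diameter 46, height 66 mm, loose in the carousel; origin at the centre of its foot.
- shaker: Steel salt shaker with a domed top, diameter 44, height 82 mm, loose in the carousel; origin at the centre of its foot.
- tin: Aluminium spice tin, diameter 48, height 66 mm, loose in the carousel; origin at the centre of its foot.
- mug: White mug, diameter 80, height 92 mm, loose on the counter to the left of the carousel; not part of the job. Origin at the centre of its foot.
- bowl: White bowl, diameter 110, height 50 mm, loose on the counter to the right of the carousel; not part of the job. Origin at the centre of its foot.
- soap: Washing-up liquid bottle with a pump, diameter 62, height 183 mm, loose on the counter beyond the carousel to the right; not part of the job. Origin at the centre of its foot.

How it is judged:
By the outcome, as a careful person would: the job done as asked, in the order asked, and still so for the second after the job is handed in, with the robot touching nothing.
It also fails if it takes over 64 s, if anything falls off the work surface, if the arm or the gripper's body presses on something with over 40 N, if the wrist force passes 120 N, or if a joint passes its speed limit or range.

## Working session

There is one attempt and no reset: what is moved stays moved. The work goes in short steps, Python scripts to look and compute and a shell command to move; the robot and the scene stay as the last step left them, time stands still between calls to the robot, and variables do not carry over. Pictures are saved under pics/ and viewed, at most 10 in all, crops included, and the job is handed in when it is done.

```bash
mkdir -p pics
python3 - <<'E'
from cell import manip, imaging, job, nets
import cv2, numpy as np
a=imaging.read_camera("top"); b=imaging.read_camera("scene")
cv2.imwrite("pics/a.png",a[:,:,::-1]); cv2.imwrite("pics/b.png",b[:,:,::-1])
for c in ("top",):
  for n in ("mill","carousel","carousel_foot","jar","shaker","mug","bowl","soap","tabs_left","tabs_right"):
    print(c,n,[(np.round(d["location"],3).tolist(),round(d["score"],2)) for d in nets.recognise(n,c)][:3])
s=manip.state();print(s)
print(imaging.calibration("top"))
E
```

```text
top mill [([0.572, 0.038, 0.139], 0.74)]
top carousel [([0.557, -0.042, 0.018], 0.93)]
top carousel_foot []
top jar [([0.621, -0.013, 0.104], 0.64)]
top shaker [([0.538, -0.102, 0.098], 0.7)]
top mug [([0.623, 0.274, 0.024], 0.57), ([0.567, -0.35, 0.026], 0.39), ([0.704, -0.259, 0.127], 0.26)]
top bowl [([0.565, -0.351, 0.023], 0.78)]
top soap [([0.705, -0.262, 0.128], 0.87)]
top tabs_left [([0.571, 0.035, 0.137], 0.37), ([0.487, -0.058, 0.087], 0.25)]
top tabs_right []
{'time': 0.6, 'joints': array([-1.24298170e+00,  3.19548852e-01,  1.56449913e+00,  8.31461698e-06,
        1.25740507e+00, -1.99915805e-02]), 'qd': array([ 9.99969906e-04, -1.98086777e-03, -1.67051169e-03,  2.27558469e-04,
       -2.07326950e-05, -6.24439860e-04]), 'effort': array([-2.81400107e-04, -4.15177846e+01, -2.34323537e+01, -1.60577770e-04,
        3.08854742e-04, -5.10598838e-06]), 'tcp_pos': array([ 0.19599116, -0.54057575,  0.23136768]), 'eef_rot': array([3.09407380e+00, 5.43555519e-01, 4.58915999e-05]), 'wrist_force': array([-0.92786306,  0.69474047, -0.50917089]), 'wrist_torque': array([-0.03970514, -0.02047249,  0.00160419]), 'grip_force': 0.0, 'width': 0.08542610198913236}
{'fx': 438.0554906017888, 'fy': 438.0554906017888, 'cx': 261.59040536598826, 'cy': 191.36935362730623, 'k1': -0.1257763513379473, 'pose': array([[ 0.01470164, -0.99750995,  0.06897652,  0.55358443],
       [-0.99988549, -0.01491394, -0.00256389,  0.04931165],
       [ 0.00358622, -0.06893093, -0.99761499,  1.22108683],
       [ 0.        ,  0.        ,  0.        ,  1.        ]])}
```

View pics/a.png

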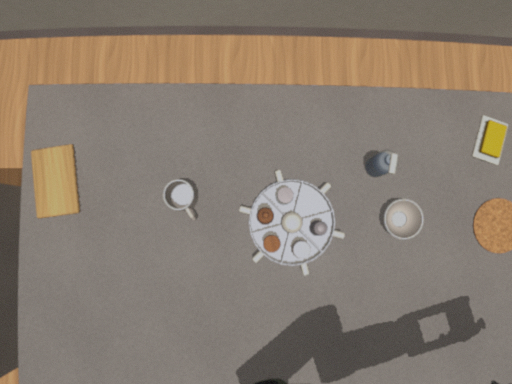

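View pics/b.png

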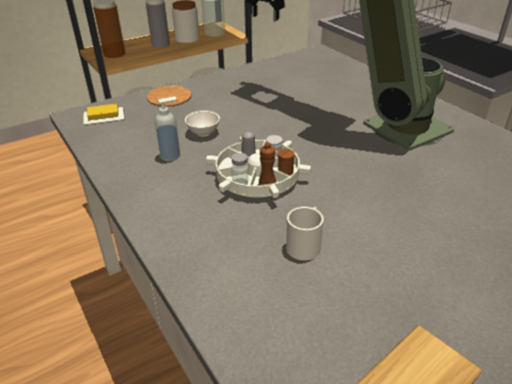

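The top view shows the carousel centred at about (292,222), with tabs at (279,176), (325,188), (339,234), (305,269), (258,257) and (245,210). The mill is at (265,215), by the left tab. The scene view agrees: the mug is left of the carousel and nothing stands in front of it. The mill needs about 104° anticlockwise.

```bash
cat > h.py <<'E'
from cell import manip, imaging, job, nets
import cv2, numpy as np
from scipy.optimize import minimize
from scipy.spatial.transform import Rotation as R
C=imaging.calibration("top")
def proj(P):
    T=np.linalg.inv(C["pose"]); p=P@T[:3,:3].T+T[:3,3]; s=p[:,:2]/p[:,2:]
    s=s*(1+C["k1"]*(s**2).sum(1,keepdims=True))
    return s*[C["fx"],C["fy"]]+[C["cx"],C["cy"]]
r,w=np.meshgrid(np.linspace(.118,.146,12),np.linspace(-.0085,.0085,9)); IN=np.c_[r.ravel(),w.ravel()]
r,w=np.meshgrid(np.linspace(.122,.146,12),[-.016,-.014,-.012,.012,.014,.016]); OUT=np.r_[np.c_[r.ravel(),w.ravel()],np.c_[np.full(9,.152),np.linspace(-.008,.008,9)]]
def fit(img,c0,th0,fixc=False):
    g=cv2.GaussianBlur(img.astype(np.float32).mean(2),(0,0),.6)
    def samp(L,cx,cy,th):
        v=[]
        for k in range(6):
            a=th+k*np.pi/3; co,si=np.cos(a),np.sin(a)
            P=np.c_[cx+L[:,0]*co-L[:,1]*si,cy+L[:,0]*si+L[:,1]*co,np.full(len(L),.052)]
            q=proj(P).astype(np.float32); v.append(np.median(cv2.remap(g,q[:,0],q[:,1],1)) if 0 else cv2.remap(g,q[:,0],q[:,1],1).mean())
        return np.array(v)
    def f(p):
        c=c0 if fixc else p[1:]/10
        return -np.sort(samp(IN,*c,p[0])-samp(OUT,*c,p[0]))[1:].mean()
    best=None
    for d in np.radians(np.arange(-30,30,5)):
        m=minimize(f,np.r_[th0+d,np.array(c0)*10],method="Nelder-Mead",options=dict(initial_simplex=np.r_[th0+d,np.array(c0)*10]+np.array([[0,0,0],[.05,0,0],[0,.05,0],[0,0,.05]])))
        if best is None or m.fun<best.fun: best=m
    return best.x[0],best.x[1:]/10 if not fixc else c0,best.fun
def look(c=(.557,-.042)):
    img=imaging.read_camera("top"); m=nets.recognise("mill","top")
    th,cc,fun=fit(img,c,0.)
    l=[d["location"] for d in m][:1]
    if l:
        am=np.arctan2(l[0][1]-cc[1],l[0][0]-cc[0]); th+=np.round((am-th)/(np.pi/3))*np.pi/3
        print("mill dir",np.degrees(am))
    print("theta",np.degrees(th),"c",cc,"fit",fun); return th,cc,img
def delta(targets):
    "shift in cm in tool axes from the present pose"
    s=manip.state(); M=R.from_rotvec(s["eef_rot"]).as_matrix()
    for t in targets: print(np.round(t,3),np.round((np.array(t)-s["tcp_pos"])@M*100,1))
def polar(c,r,deg,z): a=np.radians(deg); return [c[0]+r*np.cos(a),c[1]+r*np.sin(a),z]
E
python3 - <<'E'
from h import *
th,c,_=look()
delta([[.3,-.3,.25],[.35,.1,.25],polar(c,.14,np.degrees(th)+32,.25),polar(c,.14,np.degrees(th)+32,.036)])
E
```

```text
mill dir 76.31488374514616
theta 76.10761246625682 c [ 0.55256543 -0.03563237] fit -45.1004638671875
[ 0.3  -0.3   0.25] [ 18.  -19.1  -1.9]
[0.35 0.1  0.25] [ 36.3 -55.   -1.9]
[0.509 0.097 0.25 ] [ 51.2 -49.3  -1.9]
[0.509 0.097 0.036] [ 51.2 -49.3  19.5]
```

```bash
python3 -m jog '[{"claw":1,"x":51.2,"y":-49.3,"z":-1.9},{"claw":1,"x":51.2,"y":-49.3,"z":-1.9},{"claw":1,"x":51.2,"y":-49.3,"z":-1.9},{"claw":1,"x":51.2,"y":-49.3,"z":-1.9},{"claw":1,"x":51.2,"y":-49.3,"z":-1.9},{"claw":1,"x":51.2,"y":-49.3,"z":-1.9},{"claw":1,"x":51.2,"y":-49.3,"z":-1.9},{"claw":1,"x":51.2,"y":-49.3,"z":-1.9}]'
python3 - <<'E'
from h import *
print(manip.state()["joints"])
delta([polar([ 0.5526,-0.0356],.14,108,.25)])
E
```

```text
[-1.24300412e+00  3.19583008e-01  1.56454295e+00 -5.17733067e-06
  1.25741417e+00 -1.99925163e-02]
[0.509 0.098 0.25 ] [ 51.2 -49.3  -1.9]$[0]: bad value
```

```bash
python3 -m jog '[{"claw":1,"x":51.2,"y":-49.3,"z":-1.9,"twist":0},{"claw":1,"x":51.2,"y":-49.3,"z":-1.9,"twist":0},{"claw":1,"x":51.2,"y":-49.3,"z":-1.9,"twist":0},{"claw":1,"x":51.2,"y":-49.3,"z":-1.9,"twist":0},{"claw":1,"x":51.2,"y":-49.3,"z":-1.9,"twist":0},{"claw":1,"x":51.2,"y":-49.3,"z":-1.9,"twist":0},{"claw":1,"x":51.2,"y":-49.3,"z":-1.9,"twist":0},{"claw":1,"x":51.2,"y":-49.3,"z":-1.9,"twist":0}]'
python3 - <<'E'
from h import *
print(manip.state()["joints"])
delta([polar([ 0.5526,-0.0356],.14,108,.25)])
E
```

```text
time: 1.37
tcp_pos: [0.3432, -0.2397, 0.2406]
eef_rot: [3.094, 0.543, 0.001]
wrist_force: [2.0, -0.4, -0.1]
width: -0.0004
grip_force: 0.0
[-6.37033909e-01  6.33329554e-02  1.87156726e+00  3.69023753e-05
  1.20568025e+00  5.86517582e-01]
[0.509 0.098 0.25 ] [ 27.1 -26.1  -0.9]
```

```bash
python3 -m jog '[{"claw":1,"x":27.1,"y":-26.1,"z":-0.9,"twist":0},{"claw":1,"x":27.1,"y":-26.1,"z":-0.9,"twist":0},{"claw":1,"x":27.1,"y":-26.1,"z":-0.9,"twist":0},{"claw":1,"x":27.1,"y":-26.1,"z":-0.9,"twist":0},{"claw":1,"x":27.1,"y":-26.1,"z":-0.9,"twist":0},{"claw":1,"x":27.1,"y":-26.1,"z":-0.9,"twist":0},{"claw":1,"x":27.1,"y":-26.1,"z":-0.9,"twist":0},{"claw":1,"x":27.1,"y":-26.1,"z":-0.9,"twist":0}]'
python3 - <<'E'
from h import *
print(manip.state()["joints"])
delta([polar([ 0.5526,-0.0356],.14,108,.25)])
E
```

```text
time: 2.03
tcp_pos: [0.4902, 0.0598, 0.2485]
eef_rot: [3.094, 0.544, 0.001]
wrist_force: [0.8, -0.6, 0.6]
width: 0.0001
grip_force: 0.0
[ 9.83041563e-02  1.79767992e-01  1.71267906e+00 -3.29739025e-04
  1.24834826e+00  1.32088970e+00]
[0.509 0.098 0.25 ] [ 3.1 -2.9 -0.1]
```

```bash
python3 -m jog '[{"claw":1,"x":3.1,"y":-2.9,"z":0,"twist":0},{"claw":1,"x":3.1,"y":-2.9,"z":4,"twist":0},{"claw":1,"x":3.1,"y":-2.9,"z":8,"twist":0},{"claw":1,"x":3.1,"y":-2.9,"z":12,"twist":0},{"claw":1,"x":3.1,"y":-2.9,"z":16,"twist":0},{"claw":1,"x":3.1,"y":-2.9,"z":19,"twist":0},{"claw":1,"x":3.1,"y":-2.9,"z":21.2,"twist":0},{"claw":1,"x":3.1,"y":-2.9,"z":21.2,"twist":0}]'
python3 - <<'E'
from h import *
th,c,img=look((.5526,-.0356)); cv2.imwrite("pics/c.png",cv2.resize(img[120:320,180:400,::-1],None,fx=3,fy=3))
print(manip.state()["joints"])
delta([polar(c,.138,a,.037) for a in range(112,190,5)])
E
```

```text
time: 2.7
tcp_pos: [0.5057, 0.0949, 0.032]
eef_rot: [3.094, 0.544, -0.015]
wrist_force: [-0.4, -0.5, 0.0]
width: 0.0002
grip_force: 0.0
mill dir 74.89213189857446
theta 76.11017460311577 c [ 0.55264361 -0.03546922] fit -40.62645721435547
[ 1.63220664e-01  4.38748889e-01  1.95004808e+00 -1.16158842e-04
  7.53494222e-01  1.38632814e+00]
[0.501 0.092 0.037] [-0.9  0.  -0.1]
[0.49  0.087 0.037] [-2.1  0.1 -0.1]
[0.48  0.082 0.037] [-3.3  0.3 -0.1]
[0.47  0.075 0.037] [-4.4  0.6 -0.1]
[0.46  0.067 0.037] [-5.6  1.  -0.1]
[0.452 0.059 0.037] [-6.7  1.5 -0.1]
[0.444 0.049 0.037] [-7.7  2.1 -0.1]
[0.437 0.04  0.037] [-8.7  2.8 -0.1]
[0.431 0.029 0.037] [-9.6  3.5 -0.1]
[0.426 0.018 0.037] [-10.5   4.4  -0.1]
[0.421 0.007 0.037] [-11.3   5.3  -0.1]
[ 0.418 -0.004  0.037] [-12.    6.3  -0.1]
[ 0.416 -0.016  0.037] [-12.6   7.3  -0.1]
[ 0.415 -0.028  0.037] [-13.1   8.4  -0.1]
[ 0.415 -0.04   0.037] [-13.5   9.5  -0.1]
[ 0.416 -0.052  0.037] [-13.8  10.7  -0.1]
```

View pics/c.png

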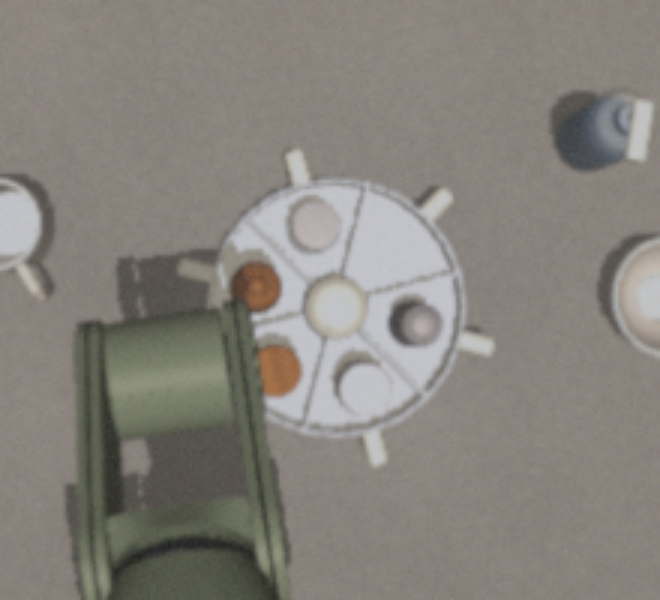

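The picture shows the gripper over the gap between the mill's tab at (195,268) and the next tab, clear of both. The carousel is unmoved. I'll start the push slowly.

```bash
python3 -m jog '[{"claw":1,"x":-0.9,"y":0,"z":0,"twist":0},{"claw":1,"x":-2.1,"y":0.1,"z":0,"twist":0},{"claw":1,"x":-2.7,"y":0.2,"z":0,"twist":0},{"claw":1,"x":-3.3,"y":0.3,"z":0,"twist":0},{"claw":1,"x":-3.9,"y":0.5,"z":0,"twist":0},{"claw":1,"x":-4.4,"y":0.6,"z":0,"twist":0},{"claw":1,"x":-5.0,"y":0.8,"z":0,"twist":0},{"claw":1,"x":-5.6,"y":1.0,"z":0,"twist":0}]'
python3 - <<'E'
from h import *
th,c,img=look((.5526,-.0356))
delta([polar((.5526,-.0356),.138,a,.037) for a in range(133,160,3)])
E
```

```text
time: 3.47
tcp_pos: [0.4599, 0.0667, 0.0365]
eef_rot: [3.094, 0.544, 0.002]
wrist_force: [-0.3, 0.0, 0.0]
width: 0.0004
grip_force: 0.3
mill dir 80.9980471398253
theta 81.99488998172559 c [ 0.55236522 -0.03556782] fit -44.06206130981445
[0.458 0.065 0.037] [-0.   0.1 -0.1]
[0.453 0.06  0.037] [-0.7  0.4 -0.1]
[0.448 0.055 0.037] [-1.3  0.7 -0.1]
[0.444 0.049 0.037] [-2.   1.1 -0.1]
[0.44  0.044 0.037] [-2.6  1.5 -0.1]
[0.436 0.038 0.037] [-3.1  1.9 -0.1]
[0.432 0.031 0.037] [-3.7  2.4 -0.1]
[0.429 0.025 0.037] [-4.2  2.9 -0.1]
[0.426 0.018 0.037] [-4.7  3.4 -0.1]
```

```bash
python3 -m jog '[{"claw":1,"x":-0.7,"y":0.4,"z":0,"twist":0},{"claw":1,"x":-1.3,"y":0.7,"z":0,"twist":0},{"claw":1,"x":-2.0,"y":1.1,"z":0,"twist":0},{"claw":1,"x":-2.6,"y":1.5,"z":0,"twist":0},{"claw":1,"x":-3.1,"y":1.9,"z":0,"twist":0},{"claw":1,"x":-3.7,"y":2.4,"z":0,"twist":0},{"claw":1,"x":-4.2,"y":2.9,"z":0,"twist":0},{"claw":1,"x":-4.7,"y":3.4,"z":0,"twist":0}]'
python3 - <<'E'
from h import *
th,c,img=look((.5526,-.0356))
delta([polar((.5526,-.0356),.138,a,.037) for a in range(157,184,3)])
E
```

```text
time: 4.23
tcp_pos: [0.4268, 0.0183, 0.0362]
eef_rot: [3.094, 0.543, 0.0]
wrist_force: [0.0, 0.5, -0.1]
width: 0.0002
grip_force: 0.3
mill dir 104.23877283069474
theta 107.1613595447156 c [ 0.55280905 -0.03580392] fit -44.81109619140625
[0.426 0.018 0.037] [-0.1 -0.  -0.1]
[0.423 0.012 0.037] [-0.5  0.5 -0.1]
[0.421 0.005 0.037] [-1.   1.1 -0.1]
[ 0.419 -0.002  0.037] [-1.4  1.6 -0.1]
[ 0.417 -0.009  0.037] [-1.8  2.3 -0.1]
[ 0.416 -0.016  0.037] [-2.1  2.9 -0.1]
[ 0.415 -0.024  0.037] [-2.5  3.5 -0.1]
[ 0.415 -0.031  0.037] [-2.7  4.2 -0.1]
[ 0.415 -0.038  0.037] [-3.   4.9 -0.1]
```

```bash
python3 -m jog '[{"claw":1,"x":-0.5,"y":0.5,"z":0,"twist":0},{"claw":1,"x":-1.0,"y":1.1,"z":0,"twist":0},{"claw":1,"x":-1.4,"y":1.6,"z":0,"twist":0},{"claw":1,"x":-1.8,"y":2.3,"z":0,"twist":0},{"claw":1,"x":-2.1,"y":2.9,"z":0,"twist":0},{"claw":1,"x":-2.5,"y":3.5,"z":0,"twist":0},{"claw":1,"x":-2.7,"y":4.2,"z":0,"twist":0},{"claw":1,"x":-3.0,"y":4.9,"z":0,"twist":0}]'
python3 - <<'E'
from h import *
th,c,img=look((.5526,-.0356))
delta([polar((.5526,-.0356),.138,a,.037) for a in range(184,211,3)])
E
```

```text
time: 5.0
tcp_pos: [0.4157, -0.0381, 0.0362]
eef_rot: [3.094, 0.543, -0.0]
wrist_force: [0.7, 0.1, -0.4]
width: 0.0001
grip_force: 0.3
mill dir 126.1279557938314
theta 130.8076018729188 c [ 0.55264734 -0.03555715] fit -45.426605224609375
[ 0.415 -0.045  0.037] [-0.3  0.6 -0.1]
[ 0.416 -0.052  0.037] [-0.5  1.3 -0.1]
[ 0.417 -0.06   0.037] [-0.6  2.  -0.1]
[ 0.418 -0.067  0.037] [-0.7  2.7 -0.1]
[ 0.42  -0.074  0.037] [-0.8  3.5 -0.1]
[ 0.422 -0.081  0.037] [-0.8  4.2 -0.1]
[ 0.425 -0.087  0.037] [-0.8  4.9 -0.1]
[ 0.428 -0.094  0.037] [-0.8  5.6 -0.1]
[ 0.431 -0.1    0.037] [-0.7  6.3 -0.1]
```

```bash
python3 -m jog '[{"claw":1,"x":-0.3,"y":0.6,"z":0,"twist":0},{"claw":1,"x":-0.5,"y":1.3,"z":0,"twist":0},{"claw":1,"x":-0.6,"y":2.0,"z":0,"twist":0},{"claw":1,"x":-0.7,"y":2.7,"z":0,"twist":0},{"claw":1,"x":-0.8,"y":3.5,"z":0,"twist":0},{"claw":1,"x":-0.8,"y":4.2,"z":0,"twist":0},{"claw":1,"x":-0.8,"y":4.9,"z":0,"twist":0},{"claw":1,"x":-0.8,"y":5.6,"z":0,"twist":0}]'
python3 - <<'E'
from h import *
th,c,img=look((.5526,-.0356));cv2.imwrite("pics/d.png",cv2.resize(img[120:320,180:400,::-1],None,fx=3,fy=3))
delta([polar((.5526,-.0356),.138,a,.037) for a in range(208,236,3)])
E
```

```text
time: 5.77
tcp_pos: [0.4275, -0.0934, 0.0361]
eef_rot: [3.094, 0.543, -0.0]
wrist_force: [0.3, 0.0, 0.4]
width: 0.0002
grip_force: 0.3
mill dir 148.04163645135387
theta 154.29295992441988 c [ 0.55257991 -0.03614563] fit -45.8651237487793
[ 0.431 -0.1    0.037] [ 0.   0.7 -0.1]
[ 0.434 -0.107  0.037] [ 0.2  1.4 -0.1]
[ 0.438 -0.113  0.037] [ 0.3  2.1 -0.1]
[ 0.442 -0.119  0.037] [ 0.5  2.8 -0.1]
[ 0.447 -0.124  0.037] [ 0.7  3.5 -0.1]
[ 0.452 -0.13   0.037] [ 1.   4.2 -0.1]
[ 0.457 -0.135  0.037] [ 1.3  4.8 -0.1]
[ 0.462 -0.14   0.037] [ 1.6  5.5 -0.1]
[ 0.468 -0.144  0.037] [ 2.   6.1 -0.1]
[ 0.473 -0.149  0.037] [ 2.4  6.7 -0.1]
```

View pics/d.png

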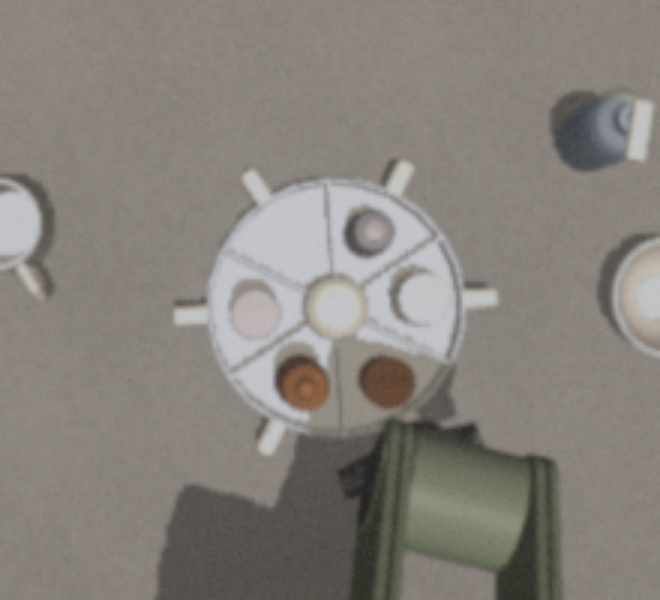

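The picture shows the mill at (302,383) near the front, with its tab at (272,437). All items are upright and the arm is to the right. About 26° remain, so I'll push most of that with a slow finish.

```bash
python3 -m jog '[{"claw":1,"x":0,"y":0.7,"z":0,"twist":0},{"claw":1,"x":0.2,"y":1.4,"z":0,"twist":0},{"claw":1,"x":0.3,"y":2.1,"z":0,"twist":0},{"claw":1,"x":0.5,"y":2.8,"z":0,"twist":0},{"claw":1,"x":0.7,"y":3.5,"z":0,"twist":0},{"claw":1,"x":1.0,"y":4.2,"z":0,"twist":0},{"claw":1,"x":1.2,"y":4.5,"z":0,"twist":0},{"claw":1,"x":1.3,"y":4.8,"z":0,"twist":0}]'
python3 - <<'E'
from h import *
th,c,img=look((.5526,-.0356))
delta([polar((.5526,-.0356),.138,a,.037) for a in range(226,238,1)])
E
```

```text
time: 6.53
tcp_pos: [0.4565, -0.1338, 0.0362]
eef_rot: [3.094, 0.543, 0.0]
wrist_force: [0.0, 1.0, 1.2]
width: 0.0001
grip_force: 0.2
mill dir 171.91904120777477
theta 174.87300173104674 c [ 0.55287781 -0.03593865] fit -47.40839385986328
[ 0.457 -0.135  0.037] [ 0.   0.1 -0.1]
[ 0.458 -0.137  0.037] [ 0.1  0.3 -0.1]
[ 0.46  -0.138  0.037] [ 0.2  0.5 -0.1]
[ 0.462 -0.14   0.037] [ 0.3  0.8 -0.1]
[ 0.464 -0.141  0.037] [ 0.5  1.  -0.1]
[ 0.466 -0.143  0.037] [ 0.6  1.2 -0.1]
[ 0.468 -0.144  0.037] [ 0.7  1.4 -0.1]
[ 0.47  -0.146  0.037] [ 0.8  1.6 -0.1]
[ 0.471 -0.147  0.037] [ 1.   1.8 -0.1]
[ 0.473 -0.149  0.037] [ 1.1  2.  -0.1]
[ 0.475 -0.15   0.037] [ 1.2  2.2 -0.1]
[ 0.477 -0.151  0.037] [ 1.4  2.4 -0.1]
```

```bash
python3 -m jog '[{"claw":1,"x":0.1,"y":0.2,"z":0,"twist":0},{"claw":1,"x":0.2,"y":0.4,"z":0,"twist":0},{"claw":1,"x":0.3,"y":0.6,"z":0,"twist":0},{"claw":1,"x":0.4,"y":0.8,"z":0,"twist":0},{"claw":1,"x":0.5,"y":1.0,"z":0,"twist":0},{"claw":1,"x":0.6,"y":1.1,"z":0,"twist":0},{"claw":1,"x":0.6,"y":1.1,"z":0,"twist":0},{"claw":1,"x":0.6,"y":1.1,"z":0,"twist":0}]'
python3 - <<'E'
from h import *
for i in range(2): th,c,img=look((.5526,-.0356))
cv2.imwrite("pics/e.png",cv2.resize(img[120:320,180:400,::-1],None,fx=3,fy=3))
delta([polar((.5526,-.0356),.138,a,.037) for a in (223,224,225,226,230,232)])
E
```

```text
time: 7.3
tcp_pos: [0.4654, -0.1418, 0.0362]
eef_rot: [3.094, 0.544, 0.0]
wrist_force: [-0.8, 0.6, -0.3]
width: 0.0002
grip_force: 0.0
mill dir 177.17973405158446
theta 179.97291846158058 c [ 0.55300561 -0.03599448] fit -44.593971252441406
mill dir 175.96828198650084
theta 179.97700405640023 c [ 0.55289763 -0.03592088] fit -44.476783752441406
[ 0.452 -0.13   0.037] [-0.9 -1.6 -0.1]
[ 0.453 -0.131  0.037] [-0.8 -1.4 -0.1]
[ 0.455 -0.133  0.037] [-0.7 -1.1 -0.1]
[ 0.457 -0.135  0.037] [-0.6 -0.9 -0.1]
[ 0.464 -0.141  0.037] [-0.1 -0.1 -0.1]
[ 0.468 -0.144  0.037] [ 0.1  0.3 -0.1]
```

View pics/e.png

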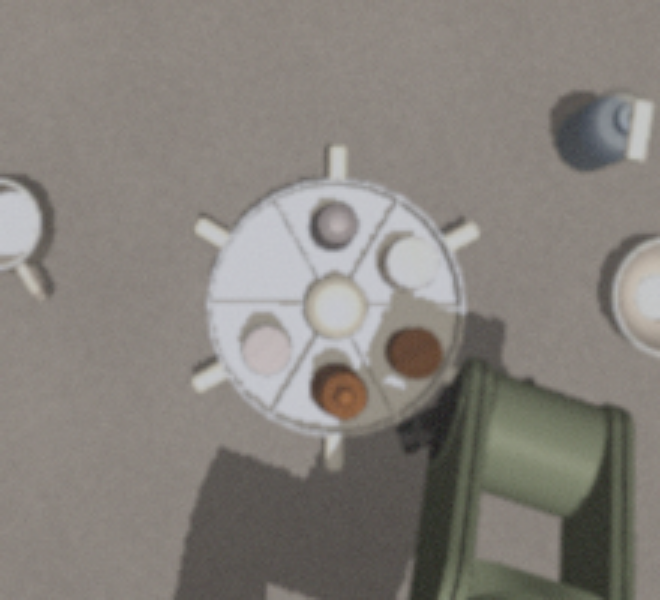

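The fit gives the carousel at 179.98°. In the picture the mill's tab, at (333,452), points straight to the front, and everything is upright. Next I'll back off the tab, lift and retreat.

```bash
python3 -m jog '[{"claw":1,"x":-0.6,"y":-0.9,"z":0,"twist":0},{"claw":1,"x":-1.5,"y":-1.5,"z":0,"twist":0},{"claw":1,"x":-2.5,"y":-1.3,"z":0,"twist":0},{"claw":1,"x":-3.5,"y":-1.1,"z":-2,"twist":0},{"claw":1,"x":-4.5,"y":-0.9,"z":-5,"twist":0},{"claw":1,"x":-5.5,"y":-0.7,"z":-9,"twist":0},{"claw":1,"x":-6.5,"y":-0.5,"z":-13,"twist":0},{"claw":1,"x":-7,"y":0,"z":-17,"twist":0}]'
python3 -m jog '[{"claw":1,"x":-1,"y":3,"z":-2,"twist":0},{"claw":1,"x":-1,"y":7,"z":-2,"twist":0},{"claw":1,"x":-1,"y":11,"z":-2,"twist":0},{"claw":1,"x":-1,"y":14,"z":-2,"twist":0},{"claw":1,"x":-1,"y":17,"z":-2,"twist":0},{"claw":1,"x":-1,"y":18,"z":-2,"twist":0},{"claw":1,"x":-1,"y":18,"z":-2,"twist":0},{"claw":1,"x":-1,"y":18,"z":-2,"twist":0}]'
python3 - <<'E'
from h import *
for i in range(2): th,c,img=look((.5526,-.0356))
imaging.read_camera("scene")
for cam in("top","scene"): print([(d["location"],d["score"]) for d in nets.recognise("mill",cam)])
for n in ("picks","jar","shaker","tin"): 
  m=nets.recognise(n,"top")
  if m: l=np.array(m[0]["location"]); print(n,l,np.degrees(np.arctan2(*(l[:2]-c)[::-1]))%60, m[0]["score"])
cv2.imwrite("pics/f.png",cv2.resize(img[120:320,180:400,::-1],None,fx=3,fy=3))
E
```

```text
time: 8.17
tcp_pos: [0.3963, -0.1652, 0.2075]
eef_rot: [-3.093, -0.543, 0.003]
wrist_force: [0.8, -0.4, -0.3]
width: -0.0002
grip_force: 0.0
time: 8.83
tcp_pos: [0.4501, -0.3374, 0.2255]
eef_rot: [-3.092, -0.542, 0.002]
wrist_force: [-0.3, 0.7, -0.7]
width: 0.0001
grip_force: 0.0
mill dir 172.75996607411952
theta 180.02011971116667 c [ 0.55296334 -0.03613075] fit -44.513126373291016
mill dir 177.24998264979536
theta 180.05637808409725 c [ 0.5529595  -0.03617789] fit -44.349464416503906
[([0.4868, -0.033, 0.1355], 0.65)]
[]
picks [ 0.5682 -0.3511  0.0268] 32.770640141423286 0.16
jar [0.5174 0.0286 0.1052] 58.76436285864955 0.73
tin [ 0.5921 -0.099   0.0872] 1.9244364417213333 0.86
```

View pics/f.png

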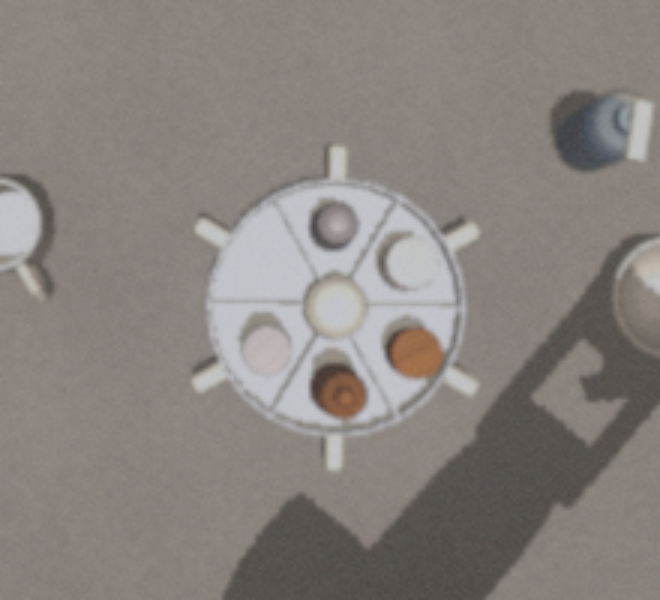

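The picture shows the mill at the front, at (340,392), behind its tab at (333,452). All items are upright and the arm is clear.

```bash
python3 -c "
from cell import job
print(job.finish_job())"
```

```text
the job is handed in; nothing more can be done
None
```

The job is handed in: the mill's compartment points straight to the front (measured 180.06°, target 180°), everything in the carousel is upright, the arm is clear, and it took about 9 s on the robot's clock; the mill itself reads about 3° off the compartment's middle, within camera error.

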